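# Squeeze-test the nutcrackers and sort free from seized

## Robot

A 6-joint arm with a two-finger parallel gripper is mounted at the origin on a cart in front of the work surface, level with it; the furniture and walls round the work are solid. World frame = base frame: x ahead of the robot, y to its left, z up, the work surface at z = 0. Lengths are in m, angles in degrees, forces in N, time in s.
With the tool pointing down it reaches from about 0.4 to 0.925 m from the base axis. Payload 12.5 kg.
Tool frame: the origin (TCP) lies at the very end of the fingers, on their centre line; the grasp point (between the pads) lies behind it (r.grip_point_offset is the z of the grasp point in the tool frame, in m); z points along the fingers, y is the line along which they close (so a half turn about z gives the same grasp; the last joint's range is limited). The gripper opens to 95 mm and grips with 3 to 60 N. Pads are 20 mm wide; open, the fingers measure 119 mm over their backs; the gripper's body (75 mm by 180 mm) begins 59 mm behind the grasp point.
Start: joints at [60.069, 28.126, 89.318, -0, 62.55, -6.05], TCP at [0.253, 0.572, 0.215] pointing down, gripper open.
Joint ranges: [-177.58, 177.58], [-47.91, 125.51], [2.72, 160], [-65.01, 245.01], [3.68, 167.84], [-153.87, 153.87]. Speed limits (degrees/s): [127.2, 127.2, 159.86, 180, 180, 180].

## Interface

Orientations are given as [roll, pitch, yaw] about the fixed x, y, z axes, in that order (R = Rz(yaw) Ry(pitch) Rx(roll)).
In Python, from plant import r gives the robot as it stands.
- The arm moves only by the tool step_hand, called as name(argument=value, ...) on one line, values as JSON. Schema: {"type":"object","properties":{"steps":{"type":"string"},"jaw":{"type":"number"},"force":{"type":"number"},"only":{"type":"string"},"quiet":{"type":"boolean"},"lines":{"type":"string"}},"required":["steps"],"additionalProperties":false}. steps is a string of 1 to 10 rows, one to a line, with the numbers parted by spaces; each row has 6 numbers: dx, dy, dz in m, then a rotation vector rx, ry, rz in degrees; each row shifts and turns the commanded pose from where the row before left it, along the tool's axes as they then stand; what a row does not reach is not made up. A row lasts 1/8 s, in which the tool goes at most 0.0625 m and 10.7 degrees, less where a joint would pass 70% of its speed; a pose out of reach is approached as far as the arm can. jaw is the finger opening in m, set as the call begins (left out keeps the last). The fingers move at their own pace and stop on an object; force is the grip in N (left out, the last holds). Time passes only in rows, so rows that do not move let the fingers close. The tool returns the time, the measured TCP pose, the force, the opening and the grip force at its end. only (a regular expression) keeps the lines of the reply that match it, lines (a string "A,B") keeps lines A to B, and quiet returns only ok. Input that does not fit is refused with a message, and nothing moves.
- r.get_obs(): the state, without advancing time (a new reading comes with each control period).
- r.get_image(name): name is "scene" or "top" or "wrist"; returns the picture (420x560x3 uint8, red, green, blue); there is no depth.
- r.camera_info(name): a dict with "fx", "fy", "cx", "cy" (pixels), "k1" (the pictures are not rectified: a ray, as slopes to the right and down, at radius r is drawn at 1 + k1 r^2 times it, then the intrinsics apply), "R" (3x3) and "t" (3): a world point X has camera coordinates R X + t. Camera axes: x right, y down, z forward; pixel columns grow to the right and rows downward; lengths in m; the calibration is good to about 2 mm. A picture is of the moment at which its call begins: read the wrist's pose just before it. camera_info takes no time and is no camera call; for the wrist camera it gives the pose at the moment of the call.
- r.job_done(): hands the job in; it is judged then, once.
The state is a dict: "time_s": time; "q": joint angles; "joint_vel": joint speeds; "joint_torque": joint torques, N m; "position": TCP position; "tool_rot": TCP orientation; "ft_force": force on the tool from outside, world axes, zero at the start; "torque": the same for the moment, N m; "width": finger opening in m; "grip_force": force on a finger pad.
Only numpy, scipy, OpenCV 4.12 (cv2) and the standard library are available. Lean on these libraries where they do the work, as an engineer would, in place of code of your own. Each camera call takes 0.05 s, during which the arm holds its last target. There are 200 camera calls.

## Task

Squeeze the handles of each of the three nutcrackers to see whether its hinge still moves. Lay each one that works flat in the wooden stock tray, one to a lane with its handles squeezed shut, and lay the seized one flat in the grey repair tray; set them down rather than drop them, and leave everything else on the worktop where it stands.

Things in the scene. Friction and masses are not known exactly. Their poses are not given: they have to be found in the camera images.
- cracker_a: one of three nutcrackers that look alike, lying flat: a V of two handles with red sleeves, steel jaws and hinge; 162 mm long, 18 thick, 0.13 to 0.22 kg. Origin: underside, on the V's centre line, 70 mm from the hinge pin, 80 from the free ends; x points to the hinge. Two are free, one is seized, known only by squeezing; their places change
- cracker_a_arm (a joint): its hinge: 0 open as it lies, grows as the handles close, 0.36 shut. A free one needs about 1 N at mid-handle and stays where left; a seized one has 0.05 of play, then stops dead. Width over the handles, open: 58 mm at the origin, 86 at the free ends; shut: 32, at the very ends 35
- cracker_a_mid (a point): 9 mm above that nutcracker's origin, same axes. These belong to the +y handle with the pin; once shut, both handles lie turned by -0.18 rad about z through the pin against these axes
- cracker_b: one of three nutcrackers that look alike, lying flat: a V of two handles with red sleeves, steel jaws and hinge; 162 mm long, 18 thick, 0.13 to 0.22 kg. Origin: underside, on the V's centre line, 70 mm from the hinge pin, 80 from the free ends; x points to the hinge. Two are free, one is seized, known only by squeezing; their places change
- cracker_b_arm (a joint): its hinge: 0 open as it lies, grows as the handles close, 0.36 shut. A free one needs about 1 N at mid-handle and stays where left; a seized one has 0.05 of play, then stops dead. Width over the handles, open: 58 mm at the origin, 86 at the free ends; shut: 32, at the very ends 35
- cracker_b_mid (a point): 9 mm above that nutcracker's origin, same axes. These belong to the +y handle with the pin; once shut, both handles lie turned by -0.18 rad about z through the pin against these axes
- cracker_c: one of three nutcrackers that look alike, lying flat: a V of two handles with red sleeves, steel jaws and hinge; 162 mm long, 18 thick, 0.13 to 0.22 kg. Origin: underside, on the V's centre line, 70 mm from the hinge pin, 80 from the free ends; x points to the hinge. Two are free, one is seized, known only by squeezing; their places change
- cracker_c_arm (a joint): its hinge: 0 open as it lies, grows as the handles close, 0.36 shut. A free one needs about 1 N at mid-handle and stays where left; a seized one has 0.05 of play, then stops dead. Width over the handles, open: 58 mm at the origin, 86 at the free ends; shut: 32, at the very ends 35
- cracker_c_mid (a point): 9 mm above that nutcracker's origin, same axes. These belong to the +y handle with the pin; once shut, both handles lie turned by -0.18 rad about z through the pin against these axes
- stock_tray: light wooden tray with a divider along its length: two lanes, each 80 mm wide (y) and 202 mm long (x), centre lines at y = -43 and +43 mm. Fixed, outside 214 x 178 mm with a small tab at each end, walls 6 mm thick and 24 mm high, floor 6 mm above the worktop. Origin under its centre, x along its length. The trays swap sides
- stock_tray_floor (a point): centre of that tray's inside floor, same axes as the tray
- repair_tray: grey plastic tray without a divider, inside 202 (x) by 166 mm (y). Fixed, outside 214 x 178 mm with a small tab at each end, walls 6 mm thick and 24 mm high, floor 6 mm above the worktop. Origin under its centre, x along its length. The trays swap sides
- repair_tray_floor (a point): centre of that tray's inside floor, same axes as the tray
- shot_glass: bystander: small clear shot glass, 48 mm across, 61 tall; loose, origin at the centre of its underside
- tuna_tin: bystander: red and white tin, 57 mm across, 72 tall; loose, origin at the centre of its underside
- garlic: bystander: garlic bulb, 60 mm across, 58 tall; loose, origin at the centre of its underside
- pepper_mill: bystander: brown wooden pepper mill, 58 mm across, 170 tall; loose, origin at the centre of its underside
- tea_box: bystander: green and white carton, 65 x 68, 150 tall; loose, origin at the centre of its underside
- spice_jar_2: bystander: spice jar with red cap, 45 mm across, 106 tall; loose, origin at the centre of its underside
- salt_bottle: bystander: slim bottle with blue cap and label, 61 mm across, 223 tall; loose, origin at the centre of its underside
- tape_roll: bystander: roll of beige tape lying flat, 100 mm across, 25 tall; loose, origin at the centre of its underside

How it is judged:
By the outcome, as a careful person would: the job done as asked, in the order asked, and still so for the second after the job is handed in, with the robot touching nothing.
It also fails if it takes over 72 s, if anything falls off the work surface, if the arm or the gripper's body presses on something with over 40 N, if the wrist force passes 120 N, or if a joint passes its speed limit or range.

## Working session

There is one attempt and no reset: what is moved stays moved. The work goes in short steps, Python scripts to look and compute and a tool call to move; the robot and the scene stay as the last step left them, time stands still between calls to the robot, and variables do not carry over. Pictures are saved under pics/ and viewed, at most 10 in all, crops included, and the job is handed in when it is done.

```bash
ls; mkdir -p pics
```

Run:
```python
from plant import r
import cv2,numpy as np
for n in("top","scene"):
    im=r.get_image(n);cv2.imwrite(f"pics/{n}0.png",im[:,:,::-1])
    print(n,r.camera_info(n))
o=r.get_obs();print(o,r.grip_point_offset)
```

```text
pics
plant.py
top {'fx': 502.2834082421743, 'fy': 502.2834082421743, 'cx': 283.0185483826782, 'cy': 207.4829213819416, 'k1': -0.0384947958891119, 'R': array([[ 0.02531495, -0.99958625, -0.01365577],
       [-0.99720501, -0.02428939, -0.07065551],
       [ 0.07029459,  0.01540625, -0.9974073 ]]), 't': array([0.00244167, 0.58350891, 1.35273905])}
scene {'fx': 535.7413433687924, 'fy': 535.7413433687924, 'cx': 284.798730612238, 'cy': 207.52749526514887, 'k1': -0.20465801721114113, 'R': array([[ 4.82083137e-01, -8.76125382e-01,  4.05825120e-04],
       [-6.13382265e-01, -3.37840865e-01, -7.13880766e-01],
       [ 6.25586163e-01,  3.43900953e-01, -7.00267155e-01]]), 't': array([-0.29948589,  0.39138884,  1.34472074])}
{'time_s': 0.1, 'q': array([ 6.00686392e+01,  2.81608392e+01,  8.93479884e+01,  1.55416201e-03,
        6.25484161e+01, -6.05024808e+00]), 'joint_vel': array([ 0.08520894,  0.03167332, -0.19237903,  0.07441656, -0.09186053,
       -0.06404335]), 'joint_torque': array([ 1.47378283e-03, -6.13631773e+01, -2.58606595e+01,  6.93264906e-02,
        4.71044029e-02, -9.00046552e-05]), 'position': array([0.25288532, 0.5713118 , 0.21411046]), 'tool_rot': array([-1.79943220e+02, -7.40429446e-03,  1.56118166e+02]), 'ft_force': array([-0.63410424, -0.13132146,  0.1795081 ]), 'torque': array([-0.02595697, -0.02185892,  0.02350392]), 'grip_force': 0.0, 'width': 0.09522946458893232} -0.0188
```

View pics/top0.png

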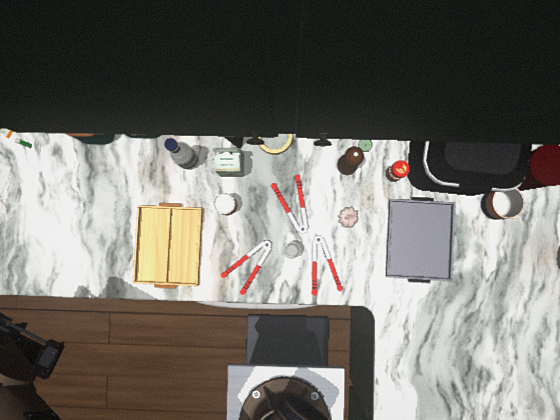

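View pics/scene0.png

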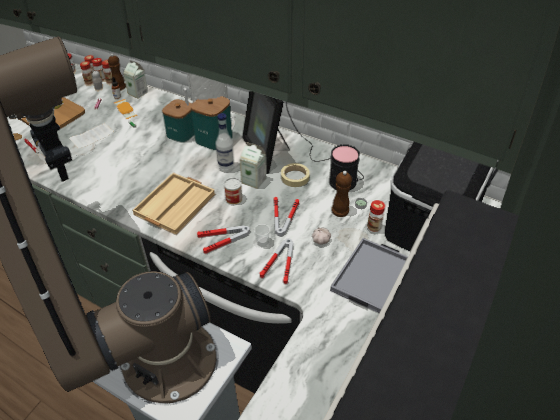

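Create h.py:
```python
from plant import r
import cv2,numpy as np
from scipy.spatial.transform import Rotation as Ro
def world(ci,uv,z):
    uv=np.atleast_2d(np.asarray(uv,float))
    d=(uv-[ci["cx"],ci["cy"]])/[ci["fx"],ci["fy"]]
    s=d.copy()
    for _ in range(20): s=d/(1+ci["k1"]*(s**2).sum(1,keepdims=True))
    ray=np.c_[s,np.ones(len(s))]@ci["R"]; c=-ci["R"].T@ci["t"]
    return (c+ray*((z-c[2])/ray[:,2])[:,None])[:,:2]
def handles(im,ci,z=.012):
    "red sleeves: centre, direction, ends in world"
    hsv=cv2.cvtColor(im,cv2.COLOR_RGB2HSV)
    m=(((hsv[...,0]<8)|(hsv[...,0]>172))&(hsv[...,1]>150)&(hsv[...,2]>90)).astype(np.uint8)
    n,l,st,ce=cv2.connectedComponentsWithStats(m,connectivity=8)
    out=[]
    for i in range(1,n):
        if st[i,4]<50: continue
        v,u=np.nonzero(l==i); w=world(ci,np.c_[u,v],z); c=w.mean(0)
        d=np.linalg.svd(w-c,full_matrices=False)[2][0]; p=(w-c)@d
        out.append((st[i,:5],c,c+d*p.min(),c+d*p.max()))
    return out
def go(x,y,z,yaw):
    "move in tool axes from the present pose to a downward pose with that yaw (mod 180)"
    o=r.get_obs(); R=Ro.from_euler('xyz',o["tool_rot"],degrees=True); T=R.inv().apply(np.array([x,y,z])-o["position"])
    D=[(R.inv()*Ro.from_euler('xyz',[180,0,yaw+k],degrees=True)).as_rotvec(degrees=True) for k in(0,180)]
    print("tool d",T.round(4),"rot options",[d.round(1) for d in D],"q6",o["q"][5].round(1))
```

Run:
```python
from h import *
im=cv2.imread("pics/top0.png")[:,:,::-1].copy();ci=r.camera_info("top")
for h in handles(im,ci): print(h[0],*[x.round(3) for x in h[1:]])
c=im[130:310,120:470,::-1]
cv2.imwrite("pics/crop.png",cv2.resize(c,None,fx=2.28,fy=2.28,interpolation=cv2.INTER_CUBIC))
```

```text
[392 161  18  17 181] [ 0.7   -0.305] [ 0.696 -0.281] [ 0.704 -0.329]
[298 189   6  18  62] [ 0.613 -0.031] [ 0.637 -0.026] [ 0.589 -0.036]
[278 196  12  16  67] [0.595 0.015] [0.616 0.028] [0.574 0.002]
[221 255  27  23 110] [0.42  0.147] [0.449 0.113] [0.393 0.18 ]
[328 259   9  18  60] [ 0.422 -0.121] [ 0.445 -0.112] [ 0.4  -0.13]
[313 262   3  22  64] [ 0.409 -0.072] [ 0.437 -0.071] [ 0.38  -0.073]
[244 265  16  23  83] [0.395 0.098] [0.423 0.081] [0.365 0.115]
```

View pics/crop.png

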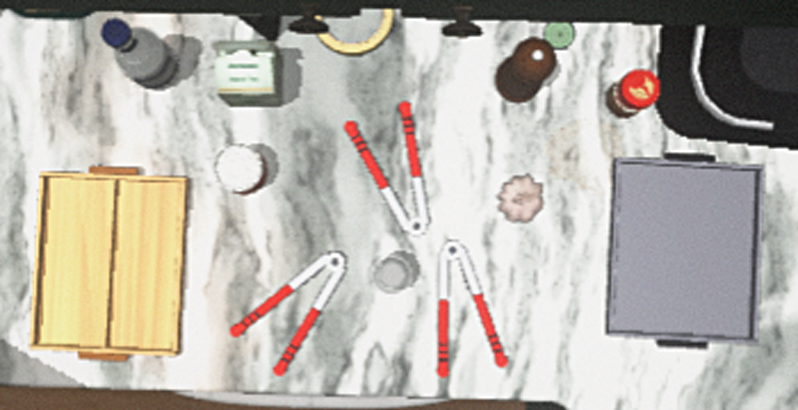

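The crop shows the pins at (335,262), (417,227) and (452,249), with the shot glass at (395,271) between them. The wooden tray is on the left and the grey tray on the right.

Run:
```python
from h import *
ci=r.camera_info("top")
W=lambda p,z: world(ci,np.array(p)/2.28+[120,130]-.25,z)
for n,p in dict(L=[(335,262),(237,331),(280,369)],M=[(417,227),(351,127),(405,107)],R=[(452,249),(442,370),(501,361)]).items():
    a=W(p,.015); m=a[1:].mean(0); d=a[0]-m; L=np.linalg.norm(d); d/=L
    print(n,"pin",a[0].round(3),"len",L.round(3),"orig",(a[0]-.07*d).round(4),"yaw",np.degrees(np.arctan2(d[1],d[0])).round(1),"spread",np.linalg.norm(a[1]-a[2]).round(3))
for n,p in dict(wood=[(40,171),(188,178),(180,355),(30,347)],grey=[(613,157),(763,165),(757,341),(607,334)]).items():
    a=W(p,.024); u=a[0]+a[1]-a[2]-a[3]; print(n,a.round(3).tolist(),a.mean(0).round(4),np.degrees(np.arctan2(u[1],u[0])).round(1))
for n,p,z in [("glass",(395,271),.03),("tin",(240,168),.072),("garlic",(520,198),.03)]: print(n,W([p],z).round(3))
print("L");go(.41,.12,.2,40)
```

```text
L pin [0.481 0.059] len 0.139 orig [0.4268 0.1037] yaw -39.6 spread 0.069
M pin [ 0.525 -0.038] len 0.141 orig [ 0.5905 -0.0133] yaw -159.2 spread 0.07
R pin [ 0.5   -0.081] len 0.14 orig [ 0.431  -0.0937] yaw 10.7 spread 0.071
wood [[0.581, 0.418], [0.577, 0.238], [0.366, 0.24], [0.37, 0.42]] [0.4733 0.3289] -0.6
grey [[0.614, -0.27], [0.609, -0.45], [0.4, -0.444], [0.404, -0.266]] [ 0.5067 -0.3576] -1.5
glass [[ 0.472 -0.013]]
tin [[0.587 0.169]]
garlic [[ 0.562 -0.159]]
L
tool d [-0.3264 -0.349   0.0144] rot options [array([-0.000e+00,  1.000e-01,  1.161e+02]), array([ -0. ,  -0. , -63.9])] q6 -6.1
```

```bash
python3 -c "
from h import *
go(.4268,.1037,.09,140.4)"
```

step_hand(steps="-0.0387 -0.0397 0 0 0 0\n-0.0387 -0.0397 0 0 0 0\n-0.0387 -0.0397 0 0 0 0\n-0.0387 -0.0397 0 0 0 0\n-0.0387 -0.0397 0 0 0 0\n-0.0387 -0.0397 0 0 0 0\n-0.0387 -0.0397 0 0 0 0\n-0.0387 -0.0397 0.03 0 0 0\n-0.0388 -0.0394 0.04 0 0 8\n0 0 0.05 0 0 7.7", jaw=0.095, force=10)

```text
time_s: 1.35
position: [0.4269, 0.1062, 0.0977]
tool_rot: [179.9, 0.1, 139.9]
ft_force: [0.8, 0.8, -0.2]
width: 0.0948
grip_force: 0.0
```

step_hand(steps="0 0 0 0 0 0\n0 0 0 0 0 0")

```text
time_s: 1.6
position: [0.4256, 0.1093, 0.0994]
tool_rot: [180.0, 0.0, 140.6]
ft_force: [-0.2, 0.5, 0.1]
width: 0.095
grip_force: 0.0
```

Run:
```python
from h import *
go(.4268,.1037,.005,140.4)
ci=r.camera_info("wrist");im=r.get_image("wrist");cv2.imwrite("pics/w1.png",im[:,:,::-1])
for h in handles(im,ci,.01): print(h[0],*[x.round(3) for x in h[1:]])
```

```text
tool d [-0.0044 -0.0036  0.0944] rot options [array([0. , 0. , 0.2]), array([  -0. ,    0. , -179.8])] q6 -44.9
[ 221  114   37  119 1575] [0.383 0.106] [0.344 0.128] [0.424 0.082]
[314 115  21  28 421] [0.397 0.176] [0.391 0.184] [0.404 0.167]
[310 144  18  23 247] [0.41 0.16] [0.415 0.154] [0.405 0.167]
[297 166  25  67 879] [0.433 0.133] [0.415 0.153] [0.45  0.113]
```

View pics/w1.png

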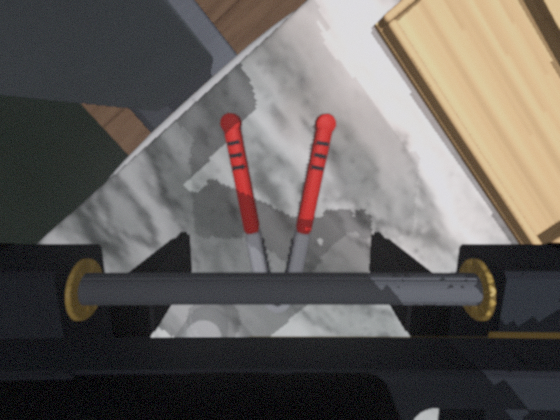

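Run:
```python
from h import *
ci=r.camera_info("wrist")
a=world(ci,[(231,122),(325,122),(251,231),(305,231)],.009);print(a.round(4))
top=r.camera_info("top");print(world(top,np.array([(237,331),(280,369)])/2.28+[120,130]-.25,.009))
d=np.array([np.cos(np.radians(-39.6)),np.sin(np.radians(-39.6))]);print(a[:2].mean(0)+d*.073, a[:2].mean(0)+d*.143)
```

```text
[[0.3498 0.1253]
 [0.3941 0.1794]
 [0.4238 0.0816]
 [0.4513 0.1152]]
[[0.39498172 0.17489032]
 [0.3511247  0.12179162]]
[0.42820078 0.10581476] [0.48213671 0.06119508]
```

step_hand(steps="-0.003 -0.002 0.047 0 0 0\n0 0 0.047 0 0 0\n0 0 0 0 0 0")

```text
time_s: 2.02
position: [0.4259, 0.1059, 0.0038]
tool_rot: [-179.9, -0.1, 140.6]
ft_force: [-0.1, -0.1, 0.5]
width: 0.0949
grip_force: 0.0
```

step_hand(steps="0 0 0 0 0 0\n0 0 0 0 0 0\n0 0 0 0 0 0\n0 0 0 0 0 0\n0 0 0 0 0 0", jaw=0, force=15)

```text
time_s: 2.65
position: [0.4265, 0.1054, 0.0047]
tool_rot: [180.0, 0.0, 140.4]
ft_force: [-0.9, 0.5, 9.9]
width: 0.0565
grip_force: 14.8
```

step_hand(steps="0 0 0 0 0 0\n0 0 0 0 0 0\n0 0 0 0 0 0\n0 0 0 0 0 0", jaw=0, force=20)

```text
time_s: 3.15
position: [0.4265, 0.1054, 0.0048]
tool_rot: [180.0, 0.0, 140.4]
ft_force: [-0.8, -0.1, 10.0]
width: 0.0563
grip_force: 19.7
```

```bash
python3 -c "
from h import *
go(.5067,-.3576,.1,180)"
```

```text
tool d [-0.3569 -0.3057 -0.0953] rot options [array([  0. ,   0. , -39.6]), array([ 1.000e-01, -0.000e+00,  1.404e+02])] q6 -45.2
```

It did not move under 20 N with the width at 56 mm, so this one is seized. It goes to the grey tray.

step_hand(steps="0 0 -0.04 0 0 0\n0 0 -0.055 0 0 0\n-0.0397 -0.034 -0.03 0 0 0\n-0.0397 -0.034 0 0 0 0\n-0.0397 -0.034 0 0 0 0\n-0.0397 -0.034 0 0 0 0\n-0.0397 -0.034 0 0 0 0\n-0.0397 -0.034 0 0 0 0\n-0.0397 -0.034 0 0 0 0\n-0.0397 -0.034 0 0 0 0")

```text
time_s: 4.4
position: [0.4975, -0.3083, 0.129]
tool_rot: [180.0, -0.1, 140.4]
ft_force: [1.3, 0.6, -1.9]
width: 0.0563
grip_force: 19.8
```

step_hand(steps="-0.0393 -0.0337 0 0 0 0\n0 0 0 0 0 -9.9\n0 0 0 0 0 -9.9\n0 0 0 0 0 -9.9\n0 0 0 0 0 -9.9\n0 0 0 0 0 0")

```text
time_s: 5.15
position: [0.5063, -0.3575, 0.1289]
tool_rot: [180.0, -0.0, 179.9]
ft_force: [0.5, -0.3, -1.5]
width: 0.0562
grip_force: 19.8
```

```bash
python3 -c "
from h import *
go(.5067,-.3576,.011,179)"
```

```text
tool d [-0.0005 -0.0002  0.1179] rot options [array([ 0. , -0. ,  0.9]), array([ 1.000e-01,  1.000e-01, -1.791e+02])] q6 -131.3
```

step_hand(steps="0 0 0.045 0 0 0\n0 0 0.045 0 0 0\n0 0 0.018 0 0 0\n0 0 0.006 0 0 0\n0 0 0.003 0 0 0\n0 0 0 0 0 0")

```text
time_s: 5.9
position: [0.507, -0.358, 0.0133]
tool_rot: [-179.9, 0.1, 180.0]
ft_force: [0.4, 0.1, -1.3]
width: 0.0561
grip_force: 19.8
```

step_hand(steps="0 0 0.0013 0 0 0\n0 0 0.0012 0 0 0\n0 0 0 0 0 0")

```text
time_s: 6.28
position: [0.5069, -0.3578, 0.0108]
tool_rot: [-180.0, 0.1, -180.0]
ft_force: [-1.3, 1.2, 7.5]
width: 0.056
grip_force: 19.7
```

step_hand(steps="0 0 0 0 0 0\n0 0 0 0 0 0\n0 0 0 0 0 0", jaw=0.095)

```text
time_s: 6.65
position: [0.5066, -0.3576, 0.0097]
tool_rot: [180.0, 0.0, -180.0]
ft_force: [0.0, -0.4, 0.4]
width: 0.0809
grip_force: 0.0
```

step_hand(steps="0 0 -0.04 0 0 0\n0 0 -0.06 0 0 0\n0 0 0 0 0 0")

```text
time_s: 7.02
position: [0.5081, -0.3588, 0.1139]
tool_rot: [-179.7, 0.3, -180.0]
ft_force: [-0.8, 0.0, -1.1]
width: 0.0945
grip_force: 0.0
```

```bash
python3 -c "
from h import *
go(.431,-.0937,.09,190.7)"
```

```text
tool d [0.0771 0.2653 0.0222] rot options [array([ -0.3,   0.3, -10.7]), array([  0.4,   0.4, 169.3])] q6 -131.3
```

step_hand(steps="0.0128 0.0442 0 0 0 0\n0.0128 0.0442 0 0 0 0\n0.0128 0.0442 0 0 0 0\n0.0128 0.0442 0 0 0 0\n0.0128 0.0442 0 0 0 0\n0.0131 0.0443 0 0 0 0\n0 0 0.01 0 0 -10.6\n0 0 0.01 0 0 0\n0 0 0 0 0 0")

```text
time_s: 8.15
position: [0.429, -0.0925, 0.0887]
tool_rot: [179.9, -0.1, -169.6]
ft_force: [0.7, -0.7, -0.2]
width: 0.0949
grip_force: 0.0
```

Run:
```python
from h import *
go(.431,-.0937,.0048,190.7)
ci=r.camera_info("wrist");im=r.get_image("wrist");cv2.imwrite("pics/w2.png",im[:,:,::-1])
for h in handles(im,ci,.009): print(h[0],*[x.round(3) for x in h[1:]])
```

```text
tool d [-0.0018 -0.0016  0.0839] rot options [array([ 0.1, -0.1, -0.3]), array([-1.000e-01, -1.000e-01,  1.797e+02])] q6 -121.2
[ 301  109   38  125 1719] [ 0.391 -0.069] [ 0.346 -0.07 ] [ 0.44  -0.069]
[219 111  20  28 424] [ 0.37  -0.139] [ 0.361 -0.143] [ 0.379 -0.135]
[227 139  16  13 123] [ 0.385 -0.133] [ 0.383 -0.128] [ 0.387 -0.138]
[ 230  153   29   82 1068] [ 0.419 -0.12 ] [ 0.39  -0.131] [ 0.447 -0.109]
```

View pics/w2.png

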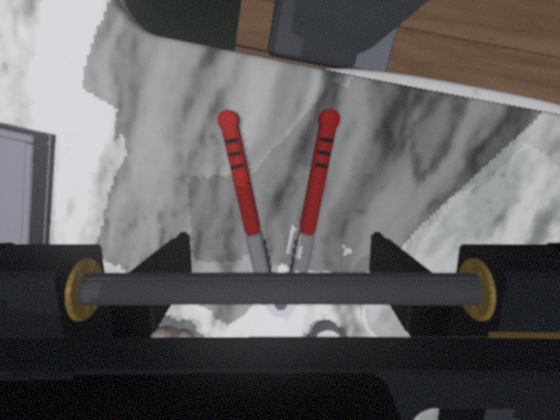

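The cracker is centred between the fingers, with its ball ends at (229,118) and (329,118). I'll go down and squeeze.

step_hand(steps="-0.003 0 0.042 0 0 0\n0 0 0.042 0 0 0\n0 0 0 0 0 0")

```text
time_s: 8.57
position: [0.4312, -0.0918, 0.004]
tool_rot: [179.8, -0.2, -169.5]
ft_force: [0.4, -0.0, 1.3]
width: 0.095
grip_force: 0.0
```

step_hand(steps="0 0 0 0 0 0\n0 0 0 0 0 0\n0 0 0 0 0 0\n0 0 0 0 0 0\n0 0 0 0 0 0\n0 0 0 0 0 0\n0 0 0 0 0 0\n0 0 0 0 0 0", jaw=0, force=15)

```text
time_s: 9.57
position: [0.4324, -0.0918, 0.0058]
tool_rot: [180.0, 0.0, -169.4]
ft_force: [-0.5, 0.8, 5.8]
width: 0.0317
grip_force: 15.0
```

```bash
python3 -c "
from h import *
go(.4733,.3289-.043,.1,180)"
```

```text
tool d [-0.1098  0.3637 -0.0942] rot options [array([ 0. ,  0. , 10.6]), array([  -0. ,    0. , -169.4])] q6 -121.2
```

It closed to 31.7 mm, so it is free. It goes to the stock tray, +y lane.

step_hand(steps="0 0 -0.04 0 0 0\n0 0 -0.055 0 0 0\n-0.014 0.0498 -0.03 0 0 0\n-0.014 0.0498 0 0 0 0\n-0.014 0.0498 0 0 0 0\n-0.014 0.0498 0 0 0 0\n-0.014 0.0498 0 0 0 0\n-0.014 0.0498 0 0 0 0\n-0.014 0.0498 0 0 0 0\n-0.014 0.0498 0 0 0 0")

```text
time_s: 10.82
position: [0.4687, 0.3221, 0.1303]
tool_rot: [-180.0, -0.0, -169.4]
ft_force: [0.6, -0.1, -2.0]
width: 0.0315
grip_force: 15.0
```

step_hand(steps="-0.0136 0.05 0 0 0 0\n0 0 0 0 0 10\n0 0 0 0 0 0\n0 0 0 0 0 0")

```text
time_s: 11.32
position: [0.4731, 0.3715, 0.1305]
tool_rot: [-180.0, -0.0, -179.2]
ft_force: [0.2, 0.0, -1.9]
width: 0.0317
grip_force: 15.0
```

Run:
```python
from h import *
go(.474,.372,.012,179.5)
ci=r.camera_info("wrist");im=r.get_image("wrist");cv2.imwrite("pics/w3.png",im[:,:,::-1])
for h in handles(im,ci,.13): print(h[0],*[x.round(3) for x in h[1:]])
```

```text
tool d [-0.001   0.0005  0.1185] rot options [array([-0. , -0. ,  1.3]), array([   0. ,   -0. , -178.7])] q6 -58.9
[ 243   93   31  179 3933] [0.436 0.362] [0.392 0.361] [0.483 0.362]
[ 287   93   30  179 3817] [0.436 0.382] [0.391 0.382] [0.483 0.383]
[ 63 307  17  17  70] [0.51  0.257] [0.506 0.254] [0.515 0.261]
[ 33 319  40  18 254] [0.519 0.247] [0.523 0.256] [0.514 0.236]
```

View pics/w3.png

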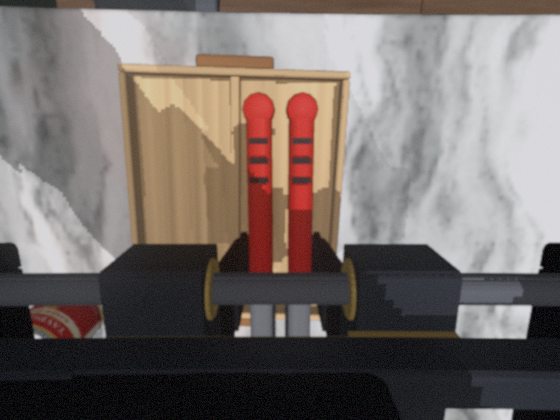

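The shut cracker hangs over the +y lane. The tray's front corners are at (122,68) and (349,75), and the divider is at (236,76).

Run:
```python
from h import *
ci=r.camera_info("wrist")
print(world(ci,[(122,68),(349,75),(236,76),(239,225),(135,235)],.024).round(4))
```

```text
[[0.367  0.2517]
 [0.3693 0.4239]
 [0.3711 0.3377]
 [0.4898 0.3381]
 [0.4998 0.2495]]
```

step_hand(steps="0 0.002 0.045 0 0 0.6\n0 0 0.03 0 0 0.6\n0 0 0 0 0 0\n0 0 0 0 0 0")

```text
time_s: 11.88
position: [0.4738, 0.3741, 0.0569]
tool_rot: [180.0, 0.1, 179.5]
ft_force: [0.2, 0.3, -1.2]
width: 0.0316
grip_force: 15.0
```

Run:
```python
from h import *
ci=r.camera_info("wrist");im=r.get_image("wrist");cv2.imwrite("pics/w4.png",im[:,:,::-1])
print(r.get_obs()["position"],-ci["R"].T@ci["t"])
```

```text
[0.47384595 0.37427524 0.05725403] [0.40620917 0.37549942 0.22698622]
```

View pics/w4.png

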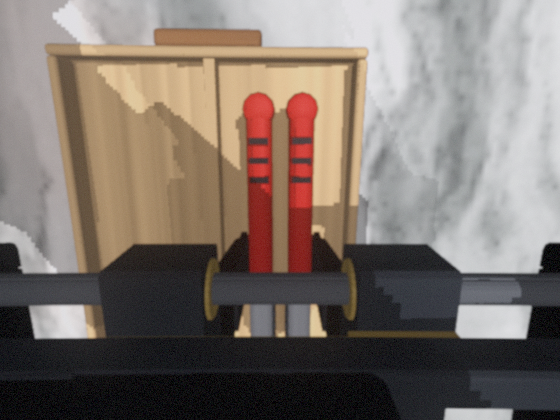

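Run:
```python
from h import *
ci=r.camera_info("wrist")
print(world(ci,[(47,46),(367,48),(210,62),(216,200),(217,100),(357,100)],.024).round(4))
```

```text
[[0.365  0.2497]
 [0.3669 0.4242]
 [0.3732 0.3375]
 [0.4516 0.3364]
 [0.3932 0.3403]
 [0.394  0.42  ]]
```

step_hand(steps="0 0.004 0.015 0 0 0\n0 0 0.02 0 0 0\n0 0 0.006 0 0 0\n0 0 0.0025 0 0 0\n0 0 0 0 0 0")

```text
time_s: 12.55
position: [0.4734, 0.3782, 0.0126]
tool_rot: [180.0, 0.0, 179.4]
ft_force: [0.4, 0.2, -2.4]
width: 0.0318
grip_force: 15.0
```

step_hand(steps="0 0 0.0015 0 0 0\n0 0 0 0 0 0")

```text
time_s: 12.8
position: [0.4735, 0.3783, 0.0118]
tool_rot: [180.0, 0.1, 179.4]
ft_force: [-1.4, -1.6, 5.3]
width: 0.0317
grip_force: 15.0
```

step_hand(steps="0 0 0 0 0 0\n0 0 0 0 0 0\n0 0 0 0 0 0", jaw=0.046)

```text
time_s: 13.18
position: [0.4733, 0.3781, 0.0108]
tool_rot: [180.0, 0.0, 179.4]
ft_force: [-0.9, 0.1, -0.2]
width: 0.0461
grip_force: 0.0
```

step_hand(steps="0 0 -0.03 0 0 0\n0 0 -0.06 0 0 0\n0 0 -0.01 0 0 0")

```text
time_s: 13.55
position: [0.4744, 0.3789, 0.1144]
tool_rot: [179.8, 0.3, 179.4]
ft_force: [-0.6, 1.1, -0.1]
width: 0.0459
grip_force: 0.0
```

```bash
python3 -c "
from h import *
go(.5905,-.0133,.1,200.8)"
```

```text
tool d [-0.12   -0.3911  0.0137] rot options [array([  0.1,   0.3, -21.4]), array([  0.4,  -0.2, 158.6])] q6 -57.0
```

step_hand(steps="-0.015 -0.0489 0 0 0 0\n-0.015 -0.0489 0 0 0 0\n-0.015 -0.0489 0 0 0 0\n-0.015 -0.0489 0 0 0 0\n-0.015 -0.0489 0 0 0 0\n-0.015 -0.0489 0 0 0 0\n-0.015 -0.0489 0 0 0 0\n-0.015 -0.0488 0 0 0 -7\n0 0 0.01 0 0 -7.2\n0 0 0.01 0 0 -7.2", jaw=0.095)

```text
time_s: 14.8
position: [0.5889, -0.0151, 0.0896]
tool_rot: [180.0, -0.1, -159.0]
ft_force: [-0.6, 0.2, 0.5]
width: 0.0949
grip_force: 0.0
```

step_hand(steps="0 0 0 0 0 0\n0 0 0 0 0 0")

```text
time_s: 15.05
position: [0.5892, -0.0141, 0.0907]
tool_rot: [180.0, -0.0, -159.3]
ft_force: [-0.2, 0.5, -0.9]
width: 0.0951
grip_force: 0.0
```

```bash
python3 - <<'E'
from h import *
go(.5905,-.0133,.0048,200.8)
ci=r.camera_info("wrist");im=r.get_image("wrist");cv2.imwrite("pics/w5.png",im[:,:,::-1])
for h in handles(im,ci,.009): print(h[0],*[x.round(3) for x in h[1:]])
E
```

```text
tool d [-0.0015  0.0002  0.0859] rot options [array([ 0. , -0. , -0.1]), array([ -0. ,  -0. , 179.9])] q6 -118.5
[239 203  23  66 835] [ 0.613 -0.028] [ 0.588 -0.033] [ 0.64  -0.023]
[304 203  23  69 858] [0.595 0.019] [0.573 0.006] [0.621 0.035]
[232 305  15   7  77] [ 0.675 -0.016] [ 0.677 -0.021] [ 0.673 -0.011]
[321 304  14   8  78] [0.649 0.052] [0.651 0.047] [0.647 0.057]
```

View pics/w5.png

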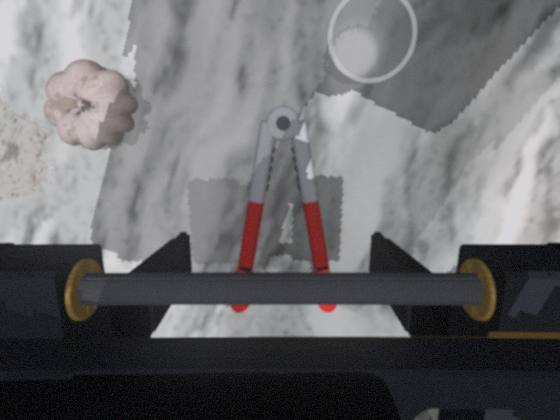

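The cracker is centred, with its pin at (284,123) and handles near (251,240) and (315,240). I'll go down and squeeze.

step_hand(steps="-0.001 0.001 0.043 0 0 0\n0 0 0.042 0 0 0\n0 0 0 0 0 0")

```text
time_s: 15.48
position: [0.5886, -0.0126, 0.004]
tool_rot: [179.9, -0.2, -159.2]
ft_force: [-0.5, -0.7, 0.8]
width: 0.0952
grip_force: 0.0
```

step_hand(steps="0 0 0 0 0 0\n0 0 0 0 0 0\n0 0 0 0 0 0\n0 0 0 0 0 0\n0 0 0 0 0 0\n0 0 0 0 0 0\n0 0 0 0 0 0\n0 0 0 0 0 0", jaw=0, force=15)

```text
time_s: 16.48
position: [0.59, -0.013, 0.0059]
tool_rot: [-180.0, 0.0, -159.2]
ft_force: [0.6, 0.4, 5.3]
width: 0.0319
grip_force: 15.0
```

```bash
python3 -c "
from h import *
go(.473,.293,.1,180)"
```

```text
tool d [ 0.0006  0.3275 -0.0941] rot options [array([-0. ,  0. , 20.8]), array([  -0. ,   -0. , -159.2])] q6 -118.5
```

step_hand(steps="0 0 -0.04 0 0 0\n0 0 -0.055 0 0 0\n0 0.0546 -0.03 0 0 0\n0 0.0546 0 0 0 0\n0 0.0546 0 0 0 0\n0 0.0546 0 0 0 0\n0 0.0546 0 0 0 0\n0 0.0546 0 0 0 10.3\n0 0 0 0 0 10.3\n0 0 0 0 0 0")

```text
time_s: 17.73
position: [0.473, 0.2928, 0.1302]
tool_rot: [-180.0, -0.1, -179.5]
ft_force: [-0.1, 0.3, -2.2]
width: 0.0315
grip_force: 15.0
```

step_hand(steps="0 0 0 0 0 0")

```text
time_s: 17.85
position: [0.4737, 0.2919, 0.1305]
tool_rot: [-180.0, -0.0, -179.4]
ft_force: [-0.1, 0.2, -1.3]
width: 0.0319
grip_force: 15.0
```

```bash
python3 -c "
from h import *
go(.473,.2925,.013,179.4)"
```

```text
tool d [0.0006 0.0006 0.1175] rot options [array([-0. , -0. ,  1.2]), array([ 1.000e-01, -0.000e+00, -1.788e+02])] q6 -65.7
```

step_hand(steps="0 0.0005 0.045 0 0 1.2\n0 0 0.045 0 0 0\n0 0 0.02 0 0 0\n0 0 0.006 0 0 0\n0 0 0.0015 0 0 0\n0 0 0 0 0 0")

```text
time_s: 18.6
position: [0.4742, 0.293, 0.0141]
tool_rot: [180.0, 0.1, 179.2]
ft_force: [-0.3, 0.4, -1.7]
width: 0.0319
grip_force: 15.0
```

step_hand(steps="0 0 0.0012 0 0 0\n0 0 0 0 0 0")

```text
time_s: 18.85
position: [0.4738, 0.2931, 0.0125]
tool_rot: [180.0, 0.0, 179.2]
ft_force: [-0.7, -0.2, -1.8]
width: 0.0314
grip_force: 15.0
```

step_hand(steps="0 0 0.001 0 0 0\n0 0 0 0 0 0")

```text
time_s: 19.1
position: [0.4738, 0.2931, 0.0119]
tool_rot: [180.0, 0.0, 179.2]
ft_force: [-2.2, -1.1, 9.6]
width: 0.032
grip_force: 15.0
```

Contact. I'll release, retreat and check from the top.

step_hand(steps="0 0 0 0 0 0\n0 0 0 0 0 0\n0 0 0 0 0 0", jaw=0.046)

```text
time_s: 19.48
position: [0.4737, 0.293, 0.011]
tool_rot: [180.0, -0.0, 179.2]
ft_force: [-0.2, 0.1, -0.0]
width: 0.0458
grip_force: 0.0
```

step_hand(steps="0 0 -0.03 0 0 0\n0 0 -0.05 0 0 0\n0 0 -0.06 0 0 0\n0 -0.05 -0.03 0 0 0\n0 -0.06 0 0 0 0\n0 -0.06 0 0 0 0\n0 -0.06 0 0 0 0\n0 -0.06 0 0 0 0\n0 0 0 0 0 0")

```text
time_s: 20.6
position: [0.4695, -0.0003, 0.1811]
tool_rot: [-180.0, 0.0, 178.9]
ft_force: [-0.0, 0.3, -0.0]
width: 0.046
grip_force: 0.0
```

Run:
```python
from h import *
im=r.get_image("top")
cv2.imwrite("pics/top1.png",cv2.resize(im[130:310,120:470,::-1],None,fx=2.28,fy=2.28,interpolation=cv2.INTER_CUBIC))
```

```text
(no output)
```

View pics/top1.png

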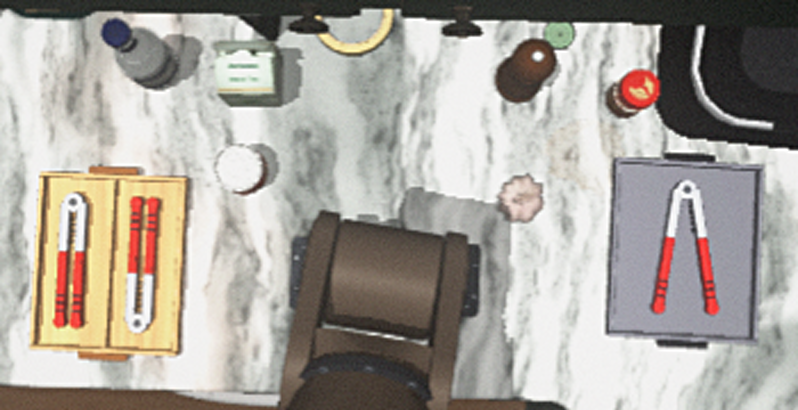

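Both free crackers lie shut, one per lane, at about (71,262) and (142,262). The seized one is flat in the grey tray at (686,247). The other items in view have not moved; the arm hides the shot glass, which was still standing in the last wrist picture.

```bash
python3 -c "
from plant import r
print(r.job_done())"
```

```text
the job is handed in; nothing more can be done
None
```

I squeezed all three nutcrackers: the two that work lie shut and flat in the stock tray, one per lane, the seized one lies flat in the grey repair tray, and the job was handed in at about 21 s.

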